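# Set up two coil posts for a coupled-coil test

### The arm

A 6-joint arm with a two-finger parallel gripper is mounted at the origin on a cart in front of the work surface, level with it; the furniture and walls round the work are solid. World frame = base frame: x ahead of the robot, y to its left, z up, the work surface at z = 0. Lengths are in m, angles in degrees, forces in N, time in s.
With the tool pointing down it reaches from about 0.4 to 0.825 m from the base axis. Payload 7 kg.
Tool frame: the origin (TCP) lies on the centre line of the jaws, within the pads' length; the fingertips stand 22 mm ahead of it and the grasp point (between the pads) lies 3 mm ahead of it; z points along the fingers, y is the line along which they close (so a half turn about z gives the same grasp; the last joint's range is limited). The gripper opens to 88 mm and grips with 3 to 60 N. Pads are 19 mm wide; open, the fingers measure 130 mm over their backs; the gripper's body (78 mm by 193 mm) begins 47 mm behind the grasp point.
Start: joints at [81.996, 20.546, 0.682, 0, -70.136, -16.507], TCP at [0.28, 0.614, 0.226] pointing down, gripper open.
Joint ranges: [-176.03, 176.03], [-82.01, 121.73], [-58.28, 71.71], [-173.87, 95.51], [-174.79, -0.11], [-173.66, 173.66]. Speed limits (degrees/s): [136.94, 136.94, 172.46, 180, 180, 180].

### API

Orientations are given as [roll, pitch, yaw] about the fixed x, y, z axes, in that order (R = Rz(yaw) Ry(pitch) Rx(roll)).
In Python, from plant import get_state, cams, r gives the robot as it stands.
- The arm moves only by the tool apply_moves, never from a script. Its argument "targets" is a list of rows, each an object with "dp": the shift along the world's x, y, z in m, a list of three; "yaw": the turn about the world's z in degrees. In form: [{"dp": [x, y, z], "yaw": yaw}, ...]. A call has 1 to 20 rows; each row is the pose to reach, as a shift and turn from the pose commanded when the call began; what a row does not reach only later rows make up. A row lasts 1/12 s, in which the tool goes at most 41.7 mm and 7.16 degrees, less where a joint would pass 70% of its speed; a pose out of reach is approached as far as the arm can. A call with a gripper value outside its range is refused whole. "grip" is the gripper command: -1 is fully open, 1 is shut, values between are in proportion, set as the call begins (left out, the last holds). The fingers move at their own pace and stop on an object; "squeeze" is the grip in N (left out, the last holds). Time passes only in rows, so rows that repeat a pose let the fingers close. It gives the time, the measured TCP pose, the force, the opening and the grip force at its end, in the units of the state.
- get_state(): the state, without advancing time (a new reading comes with each control period).
- cams.capture(name): name is "scene" or "top" or "wrist"; returns a dict with "image" (420x560x3 uint8, red, green, blue), "range_z" (420x560 float32, m along the optical axis (not along the pixel's ray), 0 where there is no reading), "fx", "fy", "cx", "cy" (pixels), "R" (3x3) and "t" (3): a world point X has camera coordinates R X + t; the wrist camera has in their place "T_tool_cam" (4x4, takes a point from camera to tool coordinates, whose origin is the TCP and whose axes are the flange's). Camera axes: x right, y down, z forward; pixel columns grow to the right and rows downward; lengths in m; the calibration is good to about 2 mm. A picture is of the moment at which its call begins: read the wrist's pose just before it.
- r.close_job(): hands the job in; it is judged then, once.
The state is a dict: "time_s": time; "joints": joint angles; "qd": joint speeds; "joint_torque": joint torques, N m; "tcp_pos": TCP position; "eef_rot": TCP orientation; "contact_force": force on the tool from outside, world axes, zero at the start; "moment": the same for the moment, N m; "gripper_width": finger opening in m; "gripper_force": force on a finger pad.
Only numpy, scipy, OpenCV 4.12 (cv2) and the standard library are available. Lean on these libraries where they do the work, as an engineer would, in place of code of your own. Each camera call takes 0.05 s, during which the arm holds its last target. There are 200 camera calls.

### The job

Set up the two coil posts for the induction test. On the post with the yellow foot stack the red coil first, the black spacer ring on it and the green coil on top; on the post with the dark wooden foot put the orange spacer ring first and the blue coil on top of it. Lower each one over its rod until it lies flat, without dropping it, and leave the eraser, the small black-flanged bobbin and the screwdriver where they lie.

Things in the scene. Friction and masses are not known exactly. Their poses are not given: they have to be found in the camera images.
- coil_red: coil former with two bright red flanges and a copper winding between them; a ring 52 mm across and 20 mm high with a 26 mm bore through it, axis upright, about 70 g. Flanges 5 mm thick at top and bottom, winding 47 mm across. Origin: centre of the underside; z up. Grasp across the outside from above.
- coil_green: coil former with two bright green flanges and a copper winding between them; a ring 52 mm across and 20 mm high with a 26 mm bore through it, axis upright, about 70 g. Flanges 5 mm thick at top and bottom, winding 47 mm across. Origin: centre of the underside; z up. Grasp across the outside from above.
- coil_blue: coil former with two bright blue flanges and a copper winding between them; a ring 52 mm across and 20 mm high with a 26 mm bore through it, axis upright, about 70 g. Flanges 5 mm thick at top and bottom, winding 47 mm across. Origin: centre of the underside; z up. Grasp across the outside from above.
- spacer_black: plain flat black ring, 52 mm across and 12 mm high with a 26 mm bore, axis upright, about 30 g. Origin: centre of the underside; z up. Grasp across the outside from above.
- spacer_orange: plain flat orange ring, 52 mm across and 12 mm high with a 26 mm bore, axis upright, about 30 g. Origin: centre of the underside; z up. Grasp across the outside from above.
- stand_yellow: fixed post: yellow square foot 90 x 90 mm and 12 mm thick, with an upright bright steel rod 13 mm across in its middle. The rod's tapered tip ends 60 mm above the table. Coils and spacers slide over the rod with 6.5 mm of play all round and rest on the foot or on one another. Origin: centre of the foot's underside, on the rod's axis; z up.
- stand_wood: fixed post: dark brown wooden square foot 90 x 90 mm and 12 mm thick, with an upright bright steel rod 13 mm across in its middle. The rod's tapered tip ends 60 mm above the table. Coils and spacers slide over the rod with 6.5 mm of play all round and rest on the foot or on one another. Origin: centre of the foot's underside, on the rod's axis; z up.
- eraser: bystander: white eraser with a blue sleeve, 20 x 42 x 12 mm, lying flat and loose. Origin: centre of the underside, y along its length.
- bobbin: bystander: small loose bobbin with black flanges and copper wire, 31 mm across and 24 mm high, upright. Origin: centre of the underside.
- screwdriver: bystander: screwdriver with a red grip, 160 mm long, 25 mm wide, 22 mm high, lying loose. Origin: middle of its length, on the table; y points along it to the grip's end.

How it is judged:
By the outcome, as a careful person would: the job done as asked, in the order asked, and still so for the second after the job is handed in, with the robot touching nothing.
It also fails if it takes over 102 s, if anything falls off the work surface, if the arm or the gripper's body presses on something with over 40 N, if the wrist force passes 120 N, or if a joint passes its speed limit or range.

## Working session

There is one attempt and no reset: what is moved stays moved. The work goes in short steps, Python scripts to look and compute and a tool call to move; the robot and the scene stay as the last step left them, time stands still between calls to the robot, and variables do not carry over. Pictures are saved under pics/ and viewed, at most 14 in all, crops included, and the job is handed in when it is done.

Besides the shell and the picture viewer there is one more tool, called after "Call:" as a command line: name --argument value ..., lists and objects as JSON in quotes. apply_moves: Moves the arm, as the interface text tells. Its arguments: {"type":"object","properties":{"targets":{"type":"array","items":{"type":"object","properties":{"dp":{"type":"array","items":{"type":"number"}},"yaw":{"type":"number"}}}},"grip":{"type":"number"},"squeeze":{"type":"number"}},"required":["targets"]}

```bash
ls; mkdir -p pics; python3 - <<'E'
from plant import get_state, cams, r
import cv2,numpy as np
s=get_state();print(s)
for n in("top","scene"):
    c=cams.capture(n);cv2.imwrite(f"pics/{n}0.png",c["image"][:,:,::-1]);np.savez(f"{n}0.npz",**c)
    print(n,c["R"],c["t"],c["fx"],c["cx"],c["cy"])
E
```

```text
pics
{'time_s': 0.0, 'joints': array([ 8.19966983e+01,  2.05910368e+01,  6.34274319e-01, -2.16882483e-02,
       -7.01358041e+01, -1.65050811e+01]), 'qd': array([ 0.08226293,  0.00159772, -0.09477969,  0.04701373,  0.05202453,
       -0.00775948]), 'joint_torque': array([ 2.62803725e-03, -5.82729685e+01,  2.93050289e+01,  6.99738890e+00,
        6.93943395e-03, -1.58527764e-04]), 'tcp_pos': array([0.27983942, 0.6137207 , 0.22552606]), 'eef_rot': array([ 1.79905455e+02, -6.75269230e-03, -2.45157632e+01]), 'contact_force': array([-0.36459509,  0.25849828, -0.61713523]), 'moment': array([ 0.00583143,  0.03196715, -0.02166072]), 'gripper_force': 0.0, 'gripper_width': 0.0876914764612388}
top [[-0.02123215 -0.99975268  0.00661674]
 [-0.98936013  0.02005774 -0.14409793]
 [ 0.14392958 -0.00960585 -0.98954131]] [0.06998099 0.5344397  0.94958084] 394.09635678474126 282.45878716816503 207.46395917804827
scene [[ 0.8999667  -0.43547771  0.02047212]
 [-0.21119885 -0.47658575 -0.85338213]
 [ 0.38138561  0.76369181 -0.5208837 ]] [-0.45770214  0.18100426  0.94086564] 524.8176645343365 275.59079084185777 206.01956022329645
```

View pics/top0.png

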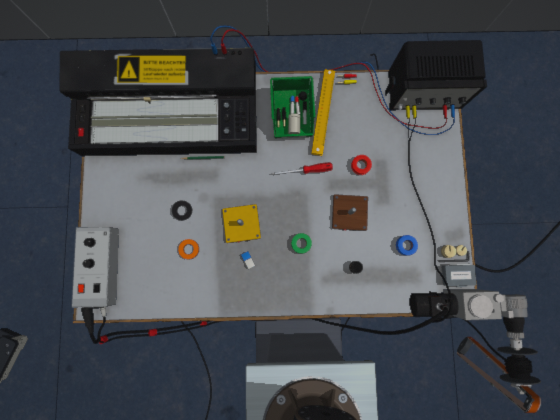

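View pics/scene0.png

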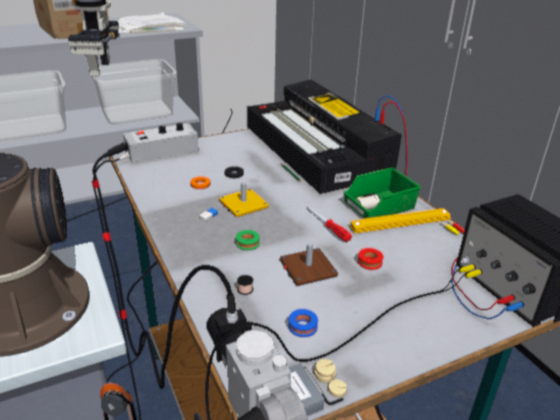

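The top view shows red at (361,165), green (301,243), blue (406,245), black (181,211) and orange (188,249), with the yellow post at about (240,222), the wood post at (350,211) and the bobbin at (355,267). Next I turn these into positions using depth.

```bash
cat > h.py <<'E'
import numpy as np,cv2
from scipy.optimize import least_squares
def cloud(c,T=None):
    z=c["range_z"].astype(float);v,u=np.mgrid[:420,:560]
    P=np.stack([(u-c["cx"])/c["fx"]*z,(v-c["cy"])/c["fy"]*z,z],-1)
    W=(P-c["t"])@c["R"] if T is None else P@T[:3,:3].T+T[:3,3]
    W[z==0]=np.nan
    return W
def ring(P):
    """circle centre of ring-top points: 26 mm outer / 13 mm inner radius"""
    f=lambda p:(lambda d:np.maximum(d-.026,0)+np.maximum(.013-d,0))(np.hypot(*(P[:,:2]-p).T))
    a=least_squares(f,np.median(P[:,:2],0)).x
    return a
E
python3 - <<'E'
from h import *
S=dict(red=(361,165),green=(301,243),blue=(406,245),black=(181,211),orange=(188,249),yellow=(240,222),wood=(350,211),bobbin=(355,267),eraser=(248,260),sd=(318,168))
c=dict(np.load("top0.npz"));W=cloud(c)
print("table z",np.nanmedian(W[225:250,320:345,2]),np.nanmedian(W[180:200,280:300,2]))
for k,(u,v) in S.items():
    r=30 if k in("yellow","wood") else 18
    B=W[v-r:v+r,u-r:u+r].reshape(-1,3);B=B[B[:,2]>.006]
    print(k,len(B),"zpct",np.round(np.percentile(B[:,2],[5,50,95,100]),4),"bb",np.round(B.min(0),3),np.round(B.max(0),3))
    T=B[B[:,2]>np.percentile(B[:,2],95)-.004]
    if r==18:print("   top centre",np.round(T[:,:2].mean(0),4),np.round((T.min(0)+T.max(0))[:2]/2,4),len(T),np.round(ring(T),4))
    else:
        F=B[(B[:,2]<.018)];R=B[B[:,2]>.03]
        print("   foot",np.round(cv2.minAreaRect((F[:,:2]*1000).astype(np.float32)),1) if 0 else cv2.minAreaRect((F[:,:2]*1000).astype(np.float32)),"rod",len(R),np.round(R.mean(0),4))
E
```

```text
table z 0.0003852641430268964 0.00034957723374602124
red 250 zpct [0.0096 0.0203 0.0238 0.025 ] bb [ 0.624 -0.174  0.006] [ 0.673 -0.124  0.025]
   top centre [ 0.6489 -0.1488] [ 0.6484 -0.1487] 144 [ 0.6483 -0.1484]
green 258 zpct [0.0164 0.0202 0.0229 0.0252] bb [ 0.409 -0.012  0.006] [0.472 0.039 0.025]
   top centre [0.4474 0.0133] [0.4471 0.0127] 188 [0.4474 0.0138]
blue 272 zpct [0.0088 0.0203 0.0231 0.0258] bb [ 0.405 -0.282  0.006] [ 0.462 -0.223  0.026]
   top centre [ 0.437  -0.2535] [ 0.4376 -0.2533] 185 [ 0.4365 -0.2538]
black 244 zpct [0.0082 0.0117 0.0148 0.0167] bb [0.515 0.293 0.006] [0.565 0.343 0.017]
   top centre [0.5388 0.319 ] [0.5394 0.3179] 172 [0.5386 0.319 ]
orange 256 zpct [0.0087 0.0122 0.0152 0.0184] bb [0.413 0.268 0.006] [0.464 0.326 0.018]
   top centre [0.4389 0.2997] [0.4395 0.3   ] 170 [0.4394 0.2997]
yellow 1237 zpct [0.009  0.0123 0.0159 0.0623] bb [0.43  0.117 0.006] [0.552 0.24  0.062]
   foot ((499.8127746582031, 168.99868774414062), (121.27676391601562, 120.41509246826172), 71.2499771118164) rod 28 [0.5007 0.165  0.0553]
wood 1214 zpct [0.0094 0.0125 0.0163 0.0651] bb [ 0.456 -0.184  0.006] [ 0.573 -0.067  0.065]
   foot ((510.71771240234375, -125.17918395996094), (113.17277526855469, 116.68450164794922), 85.50163269042969) rod 34 [ 0.5233 -0.1129  0.0517]
bobbin 131 zpct [0.0207 0.0249 0.028  0.0291] bb [ 0.366 -0.137  0.006] [ 0.399 -0.108  0.029]
   top centre [ 0.3847 -0.1219] [ 0.3843 -0.1223] 89 [ 0.3791 -0.1387]
eraser 137 zpct [0.0084 0.0115 0.0153 0.017 ] bb [0.373 0.133 0.006] [0.454 0.194 0.017]
   top centre [0.4088 0.1504] [0.4205 0.1635] 80 [0.406 0.166]
sd 299 zpct [0.0111 0.0182 0.0234 0.0271] bb [ 0.625 -0.073  0.006] [0.69  0.011 0.027]
   top centre [ 0.6459 -0.0434] [ 0.6615 -0.0357] 112 [ 0.6562 -0.0377]
```

```bash
python3 - <<'E'
from h import *
W=cloud(dict(np.load("top0.npz")))
def hm(x0,x1,y0,y1,s=.02):
    print("cols y",[round(y,2) for y in np.arange(y1,y0,-s)])
    for x in np.arange(x1,x0,-s):
        row=[]
        for y in np.arange(y1,y0,-s):
            m=(abs(W[...,0]-x)<=s/2)&(abs(W[...,1]-y)<=s/2);row.append(int(1000*np.max(W[...,2][m])) if m.any() else -1)
        print(round(x,2),row)
hm(.32,.56,-.40,-.14); hm(.56,.76,-.26,0)
hm(.36,.6,.22,.44)
E
```

```text
cols y [np.float64(-0.14), np.float64(-0.16), np.float64(-0.18), np.float64(-0.2), np.float64(-0.22), np.float64(-0.24), np.float64(-0.26), np.float64(-0.28), np.float64(-0.3), np.float64(-0.32), np.float64(-0.34), np.float64(-0.36), np.float64(-0.38)]
0.56 [15, 16, 4, 4, 4, 6, 4, 4, 9, 6, 5, 8, 3]
0.54 [17, 17, 6, 3, 4, 5, 3, 5, 7, 5, 5, 5, 4]
0.52 [17, 18, 4, 5, 4, 4, 3, 5, 8, 6, 4, 3, 5]
0.5 [16, 15, 5, 4, 3, 4, 4, 5, 4, 7, 5, 4, 4]
0.48 [17, 16, 5, 4, 4, 5, 4, 3, 3, 9, 4, 5, 3]
0.46 [5, 4, 4, 5, 4, 23, 24, 22, 4, 9, 5, 4, 4]
0.44 [3, 3, 6, 4, 21, 23, 22, 24, 5, 9, 5, 22, 11]
0.42 [4, 3, 3, 6, 4, 24, 25, 23, 3, 10, 24, 22, 22]
0.4 [29, 3, 5, 4, 6, 5, 4, 5, 4, 12, 21, 23, 20]
0.38 [28, 4, 4, 4, 3, 5, 4, 5, 4, 44, 28, 30, 29]
0.36 [6, 3, 5, 5, 5, 4, 4, 4, 3, 85, 28, 29, 29]
0.34 [4, 4, 3, 6, 4, 5, 3, 4, 4, 103, 29, 29, 29]
0.32 [3, 4, 3, 3, 4, 86, 86, 108, 109, 114, 118, 135, 135]
cols y [np.float64(0.0), np.float64(-0.02), np.float64(-0.04), np.float64(-0.06), np.float64(-0.08), np.float64(-0.1), np.float64(-0.12), np.float64(-0.14), np.float64(-0.16), np.float64(-0.18), np.float64
[... 519 characters left out ...]
2, 5, 5, 3, 4]
cols y [np.float64(0.44), np.float64(0.42), np.float64(0.4), np.float64(0.38), np.float64(0.36), np.float64(0.34), np.float64(0.32), np.float64(0.3), np.float64(0.28), np.float64(0.26), np.float64(0.24)]
0.6 [4, 4, 4, 4, 4, 3, 5, 4, 4, 4, 4]
0.58 [5, 4, 4, 5, 4, 4, 3, 4, 4, 4, 3]
0.56 [4, 3, 5, 4, 3, 13, 16, 15, 4, 5, 5]
0.54 [3, 5, 4, 4, 5, 15, 12, 16, 4, 4, 4]
0.52 [3, 3, 4, 4, 5, 14, 15, 14, 5, 3, 4]
0.5 [4, 4, 4, 4, 3, 4, 4, 2, 3, 4, 4]
0.48 [5, 5, 3, 4, 4, 4, 4, 4, 3, 3, 6]
0.46 [3, 5, 5, 4, 4, 2, 17, 16, 15, 6, 4]
0.44 [4, 3, 5, 3, 3, 3, 15, 9, 16, 5, 4]
0.42 [4, 5, 6, 3, 2, 3, 18, 15, 15, 5, 4]
0.4 [3, 3, 4, 4, 6, 5, 3, 3, 3, 3, 3]
0.38 [4, 3, 3, 3, 3, 4, 3, 6, 3, 7, 4]
```

Call:
apply_moves --targets '[{"dp":[0.02,-0.035,0],"yaw":7},{"dp":[0.04,-0.07,0],"yaw":14},{"dp":[0.06,-0.105,0],"yaw":21},{"dp":[0.09,-0.14,0],"yaw":24.5},{"dp":[0.11,-0.175,0],"yaw":24.5},{"dp":[0.13,-0.21,0],"yaw":24.5},{"dp":[0.14,-0.24,0],"yaw":24.5},{"dp":[0.14,-0.27,0],"yaw":24.5},{"dp":[0.14,-0.29,0],"yaw":24.5},{"dp":[0.14,-0.29,0],"yaw":24.5},{"dp":[0.14,-0.29,0],"yaw":24.5}]' --grip -0.5

```text
time_s: 1.02
tcp_pos: [0.4202, 0.3231, 0.2267]
eef_rot: [-180.0, -0.0, -0.1]
contact_force: [0.0, -0.1, 1.2]
gripper_width: 0.066
gripper_force: 0.0
```

```bash
cat >> h.py <<'E'
from scipy.spatial.transform import Rotation as Ro
def wrist(name):
    from plant import get_state,cams
    s=get_state();c=cams.capture("wrist")
    T=np.eye(4);T[:3,:3]=Ro.from_euler("xyz",s["eef_rot"],degrees=True).as_matrix();T[:3,3]=s["tcp_pos"]
    cv2.imwrite(f"pics/{name}.png",c["image"][:,:,::-1])
    T=T@c["T_tool_cam"]
    return c,T,cloud(c,T),s
def near(W,xy,z0,z1,rad=.04):
    m=(np.hypot(W[...,0]-xy[0],W[...,1]-xy[1])<rad)&(W[...,2]>z0)&(W[...,2]<z1)
    return W[m]
def rfit(W,xy,ztop):
    for _ in range(3):
        P=near(W,xy,ztop-.003,ztop+.004,.036); xy=(np.percentile(P[:,:2],1,axis=0)+np.percentile(P[:,:2],99,axis=0))/2
    return len(P),np.round(xy,4),np.round(ring(P),4),np.round(np.ptp(P,0),3)
E
python3 - <<'E'
from h import *
c,T,W,s=wrist("w0");print(s["tcp_pos"],T.round(3))
print("orange",rfit(W,(.4392,.2997),.012));print("black",rfit(W,(.5388,.3188),.012))
E
```

```text
[0.4201644  0.32306908 0.22668827] [[-0.001 -0.961 -0.275  0.494]
 [-1.     0.     0.001  0.323]
 [-0.001  0.275 -0.961  0.385]
 [ 0.     0.     0.     1.   ]]
orange (932, array([0.4387, 0.3022]), array([0.4387, 0.302 ]), array([0.051, 0.05 , 0.005]))
black (1168, array([0.5384, 0.3206]), array([0.5385, 0.3206]), array([0.05 , 0.05 , 0.006]))
```

View pics/w0.png

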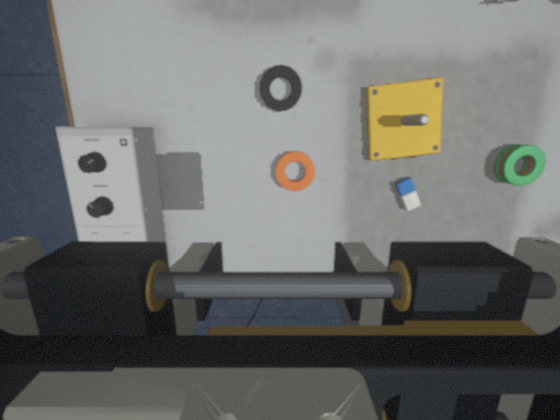

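Orange is at (295,171), black (280,88), the yellow rod tip (422,119) and green (520,165). Wrist and top views agree to about 2 mm, so I'll pick orange.

Call:
apply_moves --targets '[{"dp":[0.019,-0.022,-0.03]},{"dp":[0.019,-0.022,-0.07]},{"dp":[0.019,-0.022,-0.11]},{"dp":[0.019,-0.022,-0.145]},{"dp":[0.019,-0.022,-0.17]},{"dp":[0.019,-0.022,-0.19]},{"dp":[0.019,-0.022,-0.201]},{"dp":[0.019,-0.022,-0.201]},{"dp":[0.019,-0.022,-0.201]}]'

```text
$.targets[0]: bad value
```

Call:
apply_moves --targets '[{"dp":[0,0,0]},{"dp":[0,0,0]},{"dp":[0,0,0]},{"dp":[0,0,0]},{"dp":[0,0,0]},{"dp":[0,0,0]}]' --grip 1 --squeeze 20

```text
$.targets[0]: bad value
```

Call:
apply_moves --targets '[{"dp":[0.019,-0.022,-0.03],"yaw":0},{"dp":[0.019,-0.022,-0.07],"yaw":0},{"dp":[0.019,-0.022,-0.11],"yaw":0},{"dp":[0.019,-0.022,-0.145],"yaw":0},{"dp":[0.019,-0.022,-0.17],"yaw":0},{"dp":[0.019,-0.022,-0.19],"yaw":0},{"dp":[0.019,-0.022,-0.201],"yaw":0},{"dp":[0.019,-0.022,-0.201],"yaw":0},{"dp":[0.019,-0.022,-0.201],"yaw":0}]'

```text
time_s: 1.82
tcp_pos: [0.4388, 0.3026, 0.0247]
eef_rot: [179.9, 0.1, 0.1]
contact_force: [0.8, 0.4, 1.0]
gripper_width: 0.0657
gripper_force: 0.0
```

Call:
apply_moves --targets '[{"dp":[0,0,0],"yaw":0},{"dp":[0,0,0],"yaw":0},{"dp":[0,0,0],"yaw":0},{"dp":[0,0,0],"yaw":0},{"dp":[0,0,0],"yaw":0},{"dp":[0,0,0],"yaw":0}]' --grip 1 --squeeze 20

```text
time_s: 2.32
tcp_pos: [0.4392, 0.3023, 0.0259]
eef_rot: [-180.0, -0.0, -0.0]
contact_force: [0.4, -0.3, 0.2]
gripper_width: 0.0313
gripper_force: 0.0
```

```bash
python3 - <<'E'
from h import *
c,T,W,s=wrist("w1");print(s["tcp_pos"],s["gripper_width"])
E
```

```text
[0.43917875 0.30228989 0.02590528] 0.031347236524960916
```

View pics/w1.png

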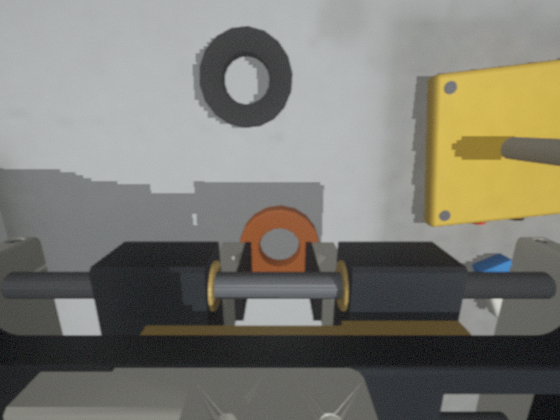

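```bash
python3 - <<'E'
from h import *
c,T,W,s=wrist("w2")
hsv=cv2.cvtColor(c["image"],cv2.COLOR_RGB2HSV)
m=(hsv[...,0]<12)&(hsv[...,1]>120)&(hsv[...,2]>60);m[:200]=0;m[300:]=0;m[:,:230]=0;m[:,330:]=0
P=W[m];P=P[~np.isnan(P[:,0])];print(len(P),np.percentile(P,[1,10,50,90,99],axis=0).round(4))
for v in range(200,340,10):print(v,[(int(W[v,u,2]*1000)) if W[v,u,2]==W[v,u,2] else None for u in range(200,360,10)])
print(rfit(W,(.455,.302),.012), rfit(W,(.538,.32),.012))
E
```

```text
2201 [[0.4221 0.279  0.0051]
 [0.4257 0.2857 0.0097]
 [0.4501 0.3013 0.0121]
 [0.461  0.3168 0.0131]
 [0.4641 0.3234 0.0302]]
200 [0, 0, 0, 1, 0, 0, 0, 0, 0, 0, 0, 0, 0, 0, 0, 0]
210 [0, 1, 0, 0, 0, 0, 3, 10, 12, 8, 0, 0, 0, 0, 0, 1]
220 [-1, 0, 0, 0, -1, 10, 12, 12, 12, 13, 12, 0, 0, 0, 0, 0]
230 [0, 0, 0, 0, 0, 11, 12, 0, 0, 11, 12, 11, 0, 1, 0, 0]
240 [0, 0, 0, 0, 12, 11, 0, 0, 0, 0, 11, 12, 0, 0, 0, 0]
250 [103, 104, 102, 42, 42, 39, 7, -1, 0, 0, 12, 41, 42, 42, 103, 103]
260 [111, 111, 104, 53, 46, 50, 11, 6, 2, 8, 11, 50, 54, 96, 109, 111]
270 [115, 115, 109, 64, 62, 54, 11, 12, 12, 12, 12, 61, 63, 101, 111, 115]
280 [116, 116, 109, 108, 108, 108, 107, 109, 108, 108, 108, 108, 108, 108, 111, 115]
290 [114, 114, 111, 110, 109, 109, 109, 109, 110, 109, 109, 109, 110, 110, 112, 116]
300 [116, 116, 110, 89, 72, 56, 0, 0, 0, 0, 0, 72, 79, 104, 114, 116]
310 [115, 115, 111, 91, 72, 0, 0, 0, 0, 0, 0, 72, 80, 100, 113, 115]
320 [116, 115, 108, 92, 71, 0, 0, 0, 1, 0, 0, 72, 82, 101, 114, 116]
330 [117, 119, 120, 119, 119, 119, 120, 120, 119, 120, 120, 120, 120, 120, 120, 121]
(2309, array([0.4429, 0.3015]), array([0.439 , 0.3015]), array([0.043, 0.051, 0.005])) (5590, array([0.5385, 0.32  ]), array([0.5384, 0.3202]), array([0.051, 0.051, 0.006]))
```

```bash
python3 - <<'E'
from h import *
c,T,W,s=wrist("w3");print(s["gripper_width"],s["gripper_force"],s["tcp_pos"])
for u in (236,246,252,258,308,316,322):
    print(u,[(v,*(W[v,u]*1000).round().tolist()) for v in range(234,275,5)])
cv2.imwrite("pics/w3c.png",cv2.resize(c["image"][190:350,190:370,::-1],None,fx=4,fy=3.7,interpolation=cv2.INTER_CUBIC))
E
```

```text
0.02319213907687543 0.0 [0.43910506 0.30216048 0.02567608]
236 [(234, 443.0, 330.0, -0.0), (239, 440.0, 330.0, 0.0), (244, 450.0, 325.0, 34.0), (249, 450.0, 324.0, 41.0), (254, 450.0, 323.0, 46.0), (259, 450.0, 323.0, 53.0), (264, 450.0, 322.0, 59.0), (269, 450.0, 321.0, 63.0), (274, 471.0, 314.0, 106.0)]
246 [(234, 448.0, 322.0, 13.0), (239, 445.0, 322.0, 13.0), (244, 450.0, 320.0, 34.0), (249, 450.0, 319.0, 41.0), (254, 449.0, 319.0, 45.0), (259, 446.0, 319.0, 45.0), (264, 449.0, 317.0, 56.0), (269, 448.0, 317.0, 60.0), (274, 471.0, 311.0, 106.0)]
252 [(234, 448.0, 318.0, 11.0), (239, 445.0, 318.0, 12.0), (244, 448.0, 317.0, 30.0), (249, 449.0, 316.0, 38.0), (254, 449.0, 315.0, 45.0), (259, 449.0, 315.0, 50.0), (264, 449.0, 314.0, 55.0), (269, 449.0, 314.0, 61.0), (274, 471.0, 310.0, 106.0)]
258 [(234, 448.0, 314.0, 12.0), (239, 445.0, 314.0, 13.0), (244, 441.0, 315.0, 12.0), (249, 437.0, 315.0, 11.0), (254, 434.0, 315.0, 12.0), (259, 431.0, 315.0, 12.0), (264, 427.0, 315.0, 12.0), (269, 424.0, 315.0, 13.0), (274, 470.0, 308.0, 105.0)]
308 [(234, 448.0, 283.0, 13.0), (239, 444.0, 283.0, 11.0), (244, 450.0, 285.0, 34.0), (249, 451.0, 286.0, 42.0), (254, 449.0, 286.0, 45.0), (259, 447.0, 286.0, 46.0), (264, 449.0, 287.0, 56.0), (269, 449.0, 288.0, 61.0), (274, 470.0, 293.0, 105.0)]
316 [(234, 448.0, 278.0, 11.0), (239, 445.0, 278.0, 12.0), (244, 450.0, 281.0, 34.0), (249, 450.0, 282.0, 41.0), (254, 450.0, 282.0, 47.0), (259, 450.0, 283.0, 53.0), (264, 450.0, 284.0, 58.0), (269, 450.0, 284.0, 62.0), (274, 471.0, 290.0, 106.0)]
322 [(234, 443.0, 272.0, -0.0), (239, 440.0, 272.0, -0.0), (244, 450.0, 277.0, 34.0), (249, 450.0, 278.0, 40.0), (254, 451.0, 279.0, 49.0), (259, 450.0, 280.0, 52.0), (264, 450.0, 281.0, 58.0), (269, 451.0, 282.0, 64.0), (274, 471.0, 289.0, 106.0)]
```

View pics/w3c.png

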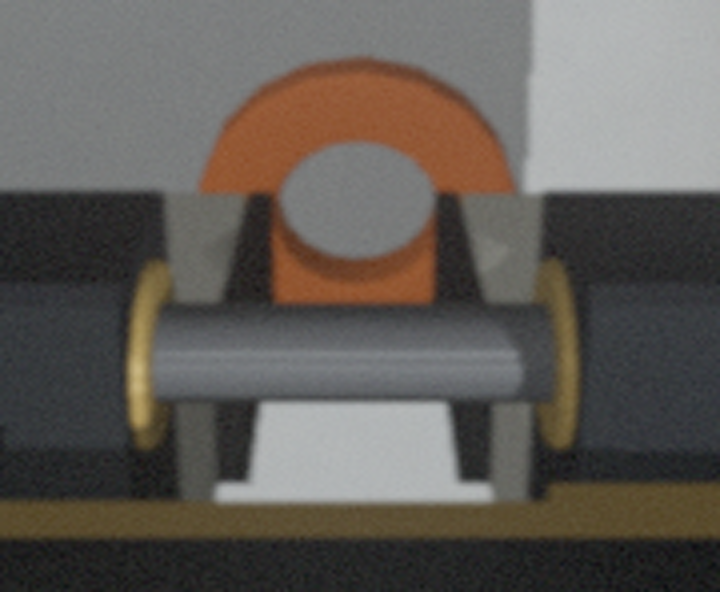

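The picture shows the fingers closing above the ring. Their lower edge (row 241) measures about z 31 mm, and the ring hasn't moved. So the tips are roughly 27 mm higher than the sheet says. I'll open and check the tip height with the fingers open.

Call:
apply_moves --targets '[{"dp":[0,0,0],"yaw":0},{"dp":[0,0,0],"yaw":0},{"dp":[0,0,0],"yaw":0},{"dp":[0,0,0],"yaw":0},{"dp":[0,0,0],"yaw":0},{"dp":[0,0,0],"yaw":0},{"dp":[0,0,0],"yaw":0},{"dp":[0,0,0],"yaw":0}]' --grip -0.5

```text
time_s: 3.13
tcp_pos: [0.439, 0.3021, 0.0254]
eef_rot: [180.0, 0.0, -0.0]
contact_force: [-0.1, -0.0, 0.5]
gripper_width: 0.064
gripper_force: 0.0
```

```bash
cat >> h.py <<'E'
def tips(W,s):
    p=s["tcp_pos"]
    m=(abs(W[...,0]-p[0]-.0105)<.0035)&(abs(W[...,1]-p[1])<.075)&(abs(W[...,1]-p[1])>.008)&(W[...,2]>p[2]-.018)&(W[...,2]<p[2]+.03)
    m=cv2.erode(m.astype(np.uint8),np.ones((2,2)))>0
    for sg in(-1,1):
        Q=W[m&(sg*(W[...,1]-p[1])>0)];
        if len(Q):print("finger",sg,len(Q),"minz",np.percentile(Q[:,2],[0,2,5]).round(4),"y",np.percentile(Q[:,1]-p[1],[2,98]).round(4))
E
python3 - <<'E'
from h import *
c,T,W,s=wrist("w4");print(s["gripper_width"],s["tcp_pos"]);tips(W,s)
E
```

```text
0.06404227184331701 [0.43902315 0.30212337 0.02543162]
finger -1 809 minz [0.0101 0.0116 0.0119] y [-0.0471 -0.011 ]
finger 1 788 minz [0.0107 0.0116 0.012 ] y [0.0097 0.0464]
```

```bash
sed -i 's/W\[...,2\]>p\[2\]-.018/W[...,2]>p[2]-.008/' h.py; python3 - <<'E'
from h import *
c,T,W,s=wrist("w5");tips(W,s)
for u in (200,205,210,215,345,350,355):
    print(u,[(v,*(W[v,u]*1000).round().tolist()) for v in range(228,262,4)])
E
```

```text
finger -1 624 minz [0.0274 0.0309 0.0324] y [-0.0477 -0.0326]
finger 1 619 minz [0.0277 0.0305 0.0323] y [0.0323 0.0469]
200 [(228, 448.0, 354.0, 1.0), (232, 444.0, 354.0, -1.0), (236, 442.0, 354.0, 0.0), (240, 439.0, 355.0, -0.0), (244, 450.0, 345.0, 34.0), (248, 450.0, 344.0, 40.0), (252, 450.0, 342.0, 45.0), (256, 450.0, 341.0, 49.0), (260, 448.0, 342.0, 49.0)]
205 [(228, 447.0, 351.0, -2.0), (232, 445.0, 351.0, 1.0), (236, 442.0, 351.0, 1.0), (240, 439.0, 351.0, 0.0), (244, 450.0, 343.0, 32.0), (248, 450.0, 341.0, 39.0), (252, 450.0, 340.0, 45.0), (256, 448.0, 340.0, 45.0), (260, 447.0, 339.0, 47.0)]
210 [(228, 448.0, 347.0, 0.0), (232, 445.0, 347.0, 0.0), (236, 442.0, 348.0, 0.0), (240, 439.0, 348.0, -0.0), (244, 450.0, 340.0, 34.0), (248, 450.0, 338.0, 39.0), (252, 449.0, 338.0, 41.0), (256, 449.0, 337.0, 47.0), (260, 448.0, 336.0, 50.0)]
215 [(228, 448.0, 344.0, 0.0), (232, 445.0, 344.0, -0.0), (236, 442.0, 344.0, -0.0), (240, 439.0, 344.0, 0.0), (244, 449.0, 338.0, 30.0), (248, 448.0, 337.0, 35.0), (252, 448.0, 336.0, 41.0), (256, 448.0, 335.0, 45.0), (260, 446.0, 334.0, 46.0)]
345 [(228, 448.0, 257.0, -0.0), (232, 445.0, 257.0, 0.0), (236, 442.0, 257.0, 1.0), (240, 439.0, 256.0, -1.0), (244, 450.0, 265.0, 34.0), (248, 450.0, 266.0, 40.0), (252, 449.0, 266.0, 41.0), (256, 448.0, 267.0, 45.0), (260, 448.0, 268.0, 50.0)]
350 [(228, 448.0, 254.0, -0.0), (232, 445.0, 254.0, 1.0), (236, 442.0, 253.0, -1.0), (240, 439.0, 253.0, -0.0), (244, 450.0, 262.0, 34.0), (248, 450.0, 263.0, 39.0), (252, 450.0, 264.0, 43.0), (256, 449.0, 264.0, 46.0), (260, 446.0, 264.0, 46.0)]
355 [(228, 448.0, 250.0, 0.0), (232, 445.0, 250.0, 1.0), (236, 442.0, 250.0, 0.0), (240, 439.0, 249.0, -0.0), (244, 451.0, 259.0, 35.0), (248, 450.0, 260.0, 39.0), (252, 451.0, 262.0, 45.0), (256, 450.0, 263.0, 49.0), (260, 448.0, 263.0, 49.0)]
```

Same with the fingers open: the tips sit about 5.5 mm above the TCP height, where the sheet puts them 22 mm below. I'll go down about 27 mm further and watch the force.

Call:
apply_moves --targets '[{"dp":[0,-0.001,-0.01],"yaw":0},{"dp":[0,-0.001,-0.018],"yaw":0},{"dp":[0,-0.001,-0.022],"yaw":0},{"dp":[0,-0.001,-0.026],"yaw":0},{"dp":[0,-0.001,-0.026],"yaw":0}]'

```text
time_s: 3.65
tcp_pos: [0.4386, 0.3005, 0.0001]
eef_rot: [179.9, 0.0, 0.0]
contact_force: [-5.9, -4.9, 17.5]
gripper_width: 0.0658
gripper_force: 9.0
```

```bash
python3 - <<'E'
from h import *
c,T,W,s=wrist("w6");print(s["tcp_pos"],s["contact_force"])
u=205
for u in (205,350):print([(v,*(W[v,u]*1000).round().tolist()) for v in range(228,256,3)])
E
```

```text
[4.38647517e-01 3.00485975e-01 1.32979942e-04] [-5.87801483 -4.90581531 17.49116407]
[(228, 456.0, 343.0, -1.0), (231, 454.0, 342.0, 0.0), (234, 452.0, 343.0, -0.0), (237, 451.0, 343.0, -0.0), (240, 449.0, 343.0, 1.0), (243, 450.0, 341.0, 7.0), (246, 449.0, 340.0, 10.0), (249, 450.0, 339.0, 15.0), (252, 450.0, 338.0, 19.0), (255, 449.0, 338.0, 21.0)]
[(228, 456.0, 259.0, 0.0), (231, 454.0, 258.0, -0.0), (234, 453.0, 259.0, 1.0), (237, 451.0, 258.0, -0.0), (240, 449.0, 258.0, 0.0), (243, 450.0, 260.0, 7.0), (246, 450.0, 261.0, 12.0), (249, 450.0, 262.0, 16.0), (252, 450.0, 263.0, 19.0), (255, 449.0, 263.0, 20.0)]
```

Contact force is 17 N, so the tips are on the table at TCP z of about 0. I'll back off 3 mm and close.

Call:
apply_moves --targets '[{"dp":[0,0,0.002],"yaw":0},{"dp":[0,0,0.003],"yaw":0},{"dp":[0,0,0.003],"yaw":0}]'

```text
time_s: 3.95
tcp_pos: [0.4391, 0.3013, 0.0023]
eef_rot: [-180.0, -0.0, -0.0]
contact_force: [0.4, 0.3, -0.0]
gripper_width: 0.0659
gripper_force: 0.0
```

Call:
apply_moves --targets '[{"dp":[0,0,0],"yaw":0},{"dp":[0,0,0],"yaw":0},{"dp":[0,0,0],"yaw":0},{"dp":[0,0,0],"yaw":0}]' --grip 1 --squeeze 20

```text
time_s: 4.28
tcp_pos: [0.439, 0.3011, 0.0022]
eef_rot: [180.0, 0.0, -0.0]
contact_force: [-1.1, 0.1, 0.2]
gripper_width: 0.0515
gripper_force: 20.0
```

Call:
apply_moves --targets '[{"dp":[0,0,0.02],"yaw":0},{"dp":[0,0,0.05],"yaw":0},{"dp":[0,-0.01,0.08],"yaw":0},{"dp":[0,-0.03,0.11],"yaw":0},{"dp":[0,-0.06,0.13],"yaw":0},{"dp":[0,-0.09,0.138],"yaw":0},{"dp":[0,-0.12,0.138],"yaw":0},{"dp":[0,-0.155,0.138],"yaw":0},{"dp":[0,-0.19,0.138],"yaw":0},{"dp":[0,-0.225,0.138],"yaw":0},{"dp":[0,-0.26,0.138],"yaw":0},{"dp":[0,-0.295,0.138],"yaw":0},{"dp":[0,-0.33,0.138],"yaw":0},{"dp":[0,-0.365,0.138],"yaw":0},{"dp":[0,-0.395,0.138],"yaw":0},{"dp":[0,-0.411,0.138],"yaw":0},{"dp":[0,-0.411,0.138],"yaw":0},{"dp":[0,-0.411,0.138],"yaw":0}]'

```text
time_s: 5.78
tcp_pos: [0.4387, -0.1107, 0.1403]
eef_rot: [-180.0, 0.0, -0.2]
contact_force: [0.3, -0.4, -0.0]
gripper_width: 0.052
gripper_force: 20.0
```

```bash
cat >> h.py <<'E'
def post(c,W,xy):
    P=near(W,xy,.008,.017,.075)
    # foot: square fit, rod: slices
    from scipy.ndimage import label
    m=(np.hypot(W[...,0]-xy[0],W[...,1]-xy[1])<.075)&(W[...,2]>.008)&(W[...,2]<.017)
    m=cv2.morphologyEx(m.astype(np.uint8),cv2.MORPH_OPEN,np.ones((3,3)))
    l,n=label(m);k=np.argmax(np.bincount(l[l>0]));F=W[l==k]
    print("foot",len(F),cv2.minAreaRect((F[:,:2]*1000).astype(np.float32)))
    for z0,z1 in((.02,.035),(.035,.05),(.05,.058),(.058,.066)):
        Q=near(W,xy,z0,z1,.03);Q=Q[:,:2]
        if len(Q)>8:
            f=lambda p:np.hypot(*(Q-p).T)-.0065
            print(z0,len(Q),"mean",Q.mean(0).round(4),"min",Q.min(0).round(4),"max",Q.max(0).round(4),"fit",least_squares(f,Q.mean(0)-[.004,0],loss="soft_l1",f_scale=.001).x.round(4))
E
python3 - <<'E'
from h import *
c,T,W,s=wrist("w7");print(s["tcp_pos"],s["gripper_width"])
post(c,W,(.520,-.114))
E
```

```text
[ 0.43872942 -0.11069033  0.14030396] 0.051955279882275565
foot 9286 ((523.2646484375, -113.62104797363281), (90.01770782470703, 91.57258605957031), 85.34173583984375)
0.05 86 mean [ 0.5236 -0.1138] min [ 0.5177 -0.12  ] max [ 0.5298 -0.108 ] fit [ 0.5241 -0.1137]
0.058 125 mean [ 0.5239 -0.1137] min [ 0.5191 -0.1182] max [ 0.5288 -0.1088] fit [ 0.5207 -0.1089]
```

View pics/w7.png

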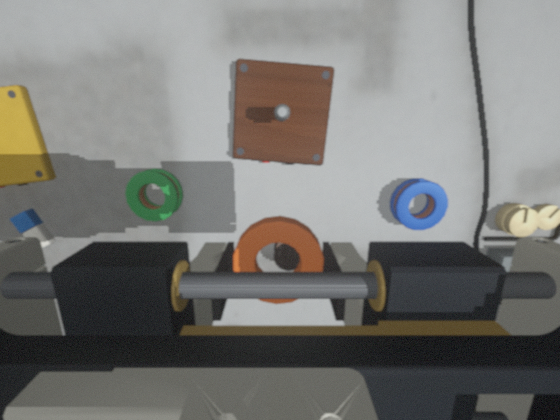

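Orange is held level at (280,258), and the wood rod is at (282,111). Next I measure where the ring sits in the hand.

```bash
cat >> h.py <<'E'
def held(c,W,s,hsvlo,hsvhi):
    p=s["tcp_pos"];hsv=cv2.cvtColor(c["image"],cv2.COLOR_RGB2HSV)
    m=cv2.inRange(hsv,np.array(hsvlo),np.array(hsvhi))>0
    d=W-p;m&=(np.hypot(d[...,0],d[...,1])<.034)&(d[...,2]<.03)&(d[...,2]>-.02)
    Q=d[m];zt=np.percentile(Q[:,2],90);print("held z med/top",np.median(Q[:,2]).round(4),zt.round(4))
    Q=Q[abs(Q[:,2]-np.median(Q[:,2]))<.0035]
    print(len(Q),"off min",Q.min(0).round(4),"max",Q.max(0).round(4))
    A=np.c_[Q[:,:2],np.ones(len(Q))];print("plane tilt",np.linalg.lstsq(A,Q[:,2],rcond=None)[0].round(3))
    f=lambda q:(lambda r:np.maximum(r-.0255,0)+np.maximum(.0135-r,0))(np.hypot(*(Q[:,:2]-q).T))
    print("centre offset",least_squares(f,[0,0],loss="soft_l1",f_scale=.001).x.round(4))
E
python3 - <<'E'
from h import *
c,T,W,s=wrist("w8")
held(c,W,s,(0,110,60),(16,255,255))
print("green",rfit(W,(.447,.0135),.02),"blue",rfit(W,(.437,-.2535),.02))
E
```

```text
held z med/top 0.0101 0.0109
2877 off min [-0.0252 -0.0262  0.0066] max [0.0255 0.0259 0.0121]
plane tilt [-0.006  0.002  0.01 ]
centre offset [-0.0001  0.    ]
green (1591, array([0.4473, 0.014 ]), array([0.4469, 0.0142]), array([0.051, 0.051, 0.006])) blue (1572, array([ 0.4367, -0.2528]), array([ 0.4366, -0.2531]), array([0.051, 0.052, 0.005]))
```

Call:
apply_moves --targets '[{"dp":[0.03,-0.004,0],"yaw":0},{"dp":[0.06,-0.004,0],"yaw":0},{"dp":[0.0845,-0.004,0],"yaw":0},{"dp":[0.0845,-0.004,-0.01],"yaw":0},{"dp":[0.0845,-0.004,-0.03],"yaw":0},{"dp":[0.0845,-0.004,-0.05],"yaw":0},{"dp":[0.0845,-0.004,-0.07],"yaw":0},{"dp":[0.0845,-0.004,-0.09],"yaw":0},{"dp":[0.0845,-0.004,-0.105],"yaw":0},{"dp":[0.0845,-0.004,-0.115],"yaw":0},{"dp":[0.0845,-0.004,-0.121],"yaw":0},{"dp":[0.0845,-0.004,-0.125],"yaw":0},{"dp":[0.0845,-0.004,-0.126],"yaw":0},{"dp":[0.0845,-0.004,-0.126],"yaw":0}]'

```text
time_s: 7.05
tcp_pos: [0.5239, -0.1136, 0.0148]
eef_rot: [-180.0, -0.0, 0.0]
contact_force: [-0.2, -0.0, 0.2]
gripper_width: 0.0514
gripper_force: 20.0
```

Call:
apply_moves --targets '[{"dp":[0,0,-0.001],"yaw":0},{"dp":[0,0,-0.002],"yaw":0},{"dp":[0,0,-0.002],"yaw":0}]'

```text
time_s: 7.3
tcp_pos: [0.5243, -0.1138, 0.014]
eef_rot: [-180.0, -0.1, 0.0]
contact_force: [-2.8, 1.9, 10.0]
gripper_width: 0.0514
gripper_force: 20.0
```

Call:
apply_moves --targets '[{"dp":[0,0,0],"yaw":0},{"dp":[0,0,0],"yaw":0},{"dp":[0,0,0],"yaw":0},{"dp":[0,0,0],"yaw":0},{"dp":[0,0,0.02],"yaw":0},{"dp":[0,0,0.05],"yaw":0},{"dp":[0.01,-0.01,0.085],"yaw":0},{"dp":[0.02,-0.02,0.12],"yaw":0},{"dp":[0.03,-0.025,0.13],"yaw":0},{"dp":[0.035,-0.03,0.135],"yaw":0},{"dp":[0.035,-0.03,0.135],"yaw":0}]' --grip -0.5

```text
time_s: 8.22
tcp_pos: [0.5597, -0.1445, 0.1482]
eef_rot: [-180.0, -0.1, -0.1]
contact_force: [0.3, 0.5, 0.7]
gripper_width: 0.0655
gripper_force: 0.0
```

```bash
python3 - <<'E'
from h import *
from plant import cams
c,T,W,s=wrist("w9");print(s["tcp_pos"])
print("red",rfit(W,(.6485,-.148),.02))
c=cams.capture("top");W=cloud(c);print("orange",rfit(W,(.5235,-.1137),.024))
E
```

```text
[ 0.55967546 -0.14448415  0.14824096]
red (1848, array([ 0.6485, -0.1483]), array([ 0.6485, -0.1483]), array([0.051, 0.051, 0.005]))
orange (25, array([ 0.5433, -0.1148]), array([ 0.5611, -0.1176]), array([0.011, 0.013, 0.004]))
```

Call:
apply_moves --targets '[{"dp":[0.03,-0.004,-0.01],"yaw":0},{"dp":[0.06,-0.004,-0.03],"yaw":0},{"dp":[0.08,-0.004,-0.05],"yaw":0},{"dp":[0.09,-0.004,-0.075],"yaw":0},{"dp":[0.09,-0.004,-0.1],"yaw":0},{"dp":[0.09,-0.004,-0.12],"yaw":0},{"dp":[0.09,-0.004,-0.135],"yaw":0},{"dp":[0.09,-0.004,-0.142],"yaw":0},{"dp":[0.09,-0.004,-0.144],"yaw":0},{"dp":[0.09,-0.004,-0.144],"yaw":0}]'

```text
time_s: 9.15
tcp_pos: [0.6476, -0.1476, 0.0024]
eef_rot: [180.0, 0.1, 0.0]
contact_force: [0.2, 0.6, 0.2]
gripper_width: 0.0653
gripper_force: 0.0
```

Call:
apply_moves --targets '[{"dp":[0,0,0],"yaw":0},{"dp":[0,0,0],"yaw":0},{"dp":[0,0,0],"yaw":0},{"dp":[0,0,0],"yaw":0}]' --grip 1 --squeeze 25

```text
time_s: 9.48
tcp_pos: [0.6491, -0.1478, 0.0045]
eef_rot: [-180.0, -0.1, -0.0]
contact_force: [-1.0, 0.8, 2.9]
gripper_width: 0.0511
gripper_force: 27.8
```

Call:
apply_moves --targets '[{"dp":[0,0,0.02],"yaw":0},{"dp":[0,0,0.055],"yaw":0},{"dp":[-0.005,0.005,0.09],"yaw":0},{"dp":[-0.02,0.025,0.115],"yaw":0},{"dp":[-0.04,0.05,0.13],"yaw":0},{"dp":[-0.06,0.08,0.137],"yaw":0},{"dp":[-0.08,0.11,0.137],"yaw":0},{"dp":[-0.1,0.14,0.137],"yaw":0},{"dp":[-0.12,0.17,0.137],"yaw":0},{"dp":[-0.145,0.2,0.137],"yaw":0},{"dp":[-0.17,0.23,0.137],"yaw":0},{"dp":[-0.19,0.26,0.137],"yaw":0},{"dp":[-0.21,0.29,0.137],"yaw":0},{"dp":[-0.225,0.31,0.137],"yaw":0},{"dp":[-0.2285,0.314,0.137],"yaw":0},{"dp":[-0.2285,0.314,0.137],"yaw":0},{"dp":[-0.2285,0.314,0.137],"yaw":0}]'

```text
time_s: 10.9
tcp_pos: [0.42, 0.1663, 0.1408]
eef_rot: [-180.0, -0.0, 0.1]
contact_force: [0.2, 0.6, -0.8]
gripper_width: 0.0506
gripper_force: 27.6
```

```bash
python3 - <<'E'
from h import *
c,T,W,s=wrist("w10");print(s["tcp_pos"],s["gripper_width"])
post(c,W,(.501,.166));held(c,W,s,(0,130,50),(10,255,255))
print("black",rfit(W,(.5385,.320),.012),"green",rfit(W,(.447,.014),.02))
c,T,W,s=wrist("w10b");p=s["tcp_pos"];print(s["tcp_pos"])
E
```

```text
[0.42002612 0.16629365 0.14079616] 0.05059433797818269
foot 9141 ((500.54937744140625, 167.03607177734375), (91.71821594238281, 90.13760375976562), 6.4764580726623535)
0.05 90 mean [0.5011 0.1673] min [0.4952 0.1613] max [0.5074 0.1734] fit [0.5015 0.1669]
0.058 118 mean [0.5014 0.1669] min [0.4967 0.1622] max [0.5065 0.1717] fit [0.4962 0.1642]
held z med/top 0.0157 0.0166
2883 off min [-0.0252 -0.0256  0.0122] max [0.0256 0.0252 0.0177]
plane tilt [-0.007  0.002  0.016]
centre offset [ 0.0001 -0.0002]
black (2112, array([0.5381, 0.3196]), array([0.5383, 0.3201]), array([0.051, 0.052, 0.006])) green (1692, array([0.4473, 0.0154]), array([0.447 , 0.0151]), array([0.05 , 0.051, 0.006]))
[0.42026364 0.16585873 0.14064182]
```

View pics/w10.png

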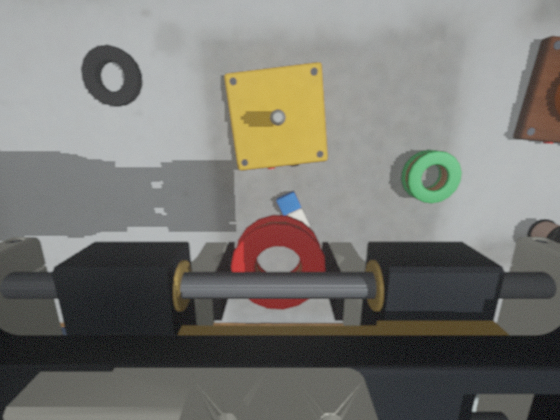

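Red is held centred at (280,262), the yellow rod is at (278,117), and the eraser sits clear at (292,208). I'll lower red.

Call:
apply_moves --targets '[{"dp":[0.03,0.001,0],"yaw":0},{"dp":[0.06,0.001,0],"yaw":0},{"dp":[0.081,0.001,0],"yaw":0},{"dp":[0.081,0.001,-0.01],"yaw":0},{"dp":[0.081,0.001,-0.03],"yaw":0},{"dp":[0.081,0.001,-0.05],"yaw":0},{"dp":[0.081,0.001,-0.07],"yaw":0},{"dp":[0.081,0.001,-0.09],"yaw":0},{"dp":[0.081,0.001,-0.105],"yaw":0},{"dp":[0.081,0.001,-0.115],"yaw":0},{"dp":[0.081,0.001,-0.12],"yaw":0},{"dp":[0.081,0.001,-0.123],"yaw":0},{"dp":[0.081,0.001,-0.1245],"yaw":0},{"dp":[0.081,0.001,-0.1245],"yaw":0},{"dp":[0.081,0.001,-0.1245],"yaw":0}]'

```text
time_s: 12.25
tcp_pos: [0.5016, 0.1674, 0.0168]
eef_rot: [-179.9, -0.1, -0.0]
contact_force: [-0.9, -0.2, -0.4]
gripper_width: 0.051
gripper_force: 27.6
```

Call:
apply_moves --targets '[{"dp":[0,0,-0.001],"yaw":0},{"dp":[0,0,-0.0015],"yaw":0},{"dp":[0,0,-0.0015],"yaw":0}]'

```text
time_s: 12.5
tcp_pos: [0.5018, 0.1676, 0.0163]
eef_rot: [-179.9, -0.1, 0.0]
contact_force: [-3.4, -1.2, 14.3]
gripper_width: 0.0508
gripper_force: 28.5
```

Call:
apply_moves --targets '[{"dp":[0,0,0.001],"yaw":0},{"dp":[0,0,0.001],"yaw":0},{"dp":[0,0,0.001],"yaw":0},{"dp":[0,0,0.001],"yaw":0},{"dp":[0,0,0.02],"yaw":0},{"dp":[0,0,0.05],"yaw":0},{"dp":[0,0,0.08],"yaw":0},{"dp":[0.01,0.02,0.09],"yaw":0},{"dp":[0.02,0.055,0.09],"yaw":0},{"dp":[0.03,0.09,0.09],"yaw":0},{"dp":[0.037,0.125,0.09],"yaw":0},{"dp":[0.037,0.153,0.085],"yaw":0},{"dp":[0.037,0.153,0.06],"yaw":0},{"dp":[0.037,0.153,0.035],"yaw":0},{"dp":[0.037,0.153,0.01],"yaw":0},{"dp":[0.037,0.153,-0.005],"yaw":0},{"dp":[0.037,0.153,-0.01],"yaw":0},{"dp":[0.037,0.153,-0.0115],"yaw":0},{"dp":[0.037,0.153,-0.0115],"yaw":0}]' --grip -0.5

```text
time_s: 14.08
tcp_pos: [0.5383, 0.3203, 0.0031]
eef_rot: [180.0, -0.0, -0.0]
contact_force: [-0.6, 0.1, 0.2]
gripper_width: 0.0656
gripper_force: 0.0
```

Call:
apply_moves --targets '[{"dp":[0,0,0],"yaw":0},{"dp":[0,0,0],"yaw":0},{"dp":[0,0,0],"yaw":0},{"dp":[0,0,0],"yaw":0}]' --grip 1 --squeeze 20

```text
time_s: 14.42
tcp_pos: [0.5386, 0.3207, 0.0042]
eef_rot: [-179.9, -0.1, -0.0]
contact_force: [-1.4, -0.1, 3.9]
gripper_width: 0.0511
gripper_force: 20.0
```

Call:
apply_moves --targets '[{"dp":[0,0,0.02],"yaw":0},{"dp":[0,0,0.055],"yaw":0},{"dp":[-0.005,0,0.09],"yaw":0},{"dp":[-0.03,-0.01,0.12],"yaw":0},{"dp":[-0.055,-0.035,0.1375],"yaw":0},{"dp":[-0.08,-0.065,0.1375],"yaw":0},{"dp":[-0.1,-0.095,0.1375],"yaw":0},{"dp":[-0.115,-0.125,0.1375],"yaw":0},{"dp":[-0.118,-0.145,0.1375],"yaw":0},{"dp":[-0.118,-0.153,0.1375],"yaw":0},{"dp":[-0.118,-0.153,0.1375],"yaw":0},{"dp":[-0.118,-0.153,0.1375],"yaw":0}]'

```text
time_s: 15.42
tcp_pos: [0.4207, 0.1675, 0.1411]
eef_rot: [-179.9, -0.1, -0.1]
contact_force: [0.2, 0.4, -0.9]
gripper_width: 0.0512
gripper_force: 20.0
```

```bash
python3 - <<'E'
from h import *
c,T,W,s=wrist("w11");print(s["tcp_pos"],s["gripper_width"])
post(c,W,(.501,.167));held(c,W,s,(0,0,0),(180,120,60));print("red",rfit(W,(.501,.167),.032))
print("green",rfit(W,(.447,.014),.02))
E
```

```text
[0.42070108 0.1674681  0.14105105] 0.05117767717925323
foot 6553 ((500.72088623046875, 167.1222686767578), (91.27389526367188, 90.29867553710938), 6.745396614074707)
0.02 2134 mean [0.5019 0.1677] min [0.476  0.1425] max [0.5266 0.1931] fit [0.5026 0.1677]
0.05 84 mean [0.5011 0.167 ] min [0.4952 0.1608] max [0.5075 0.1728] fit [0.5015 0.167 ]
0.058 123 mean [0.5014 0.167 ] min [0.4967 0.1617] max [0.5058 0.172 ] fit [0.4984 0.1622]
held z med/top 0.0081 0.0131
2892 off min [-0.0243 -0.0288  0.0046] max [0.026  0.0279 0.0116]
plane tilt [-0.013  0.002  0.008]
centre offset [ 0.0016 -0.0002]
red (2090, array([0.5013, 0.1677]), array([0.5012, 0.1678]), array([0.051, 0.051, 0.006]))
green (1682, array([0.4472, 0.0153]), array([0.4469, 0.0151]), array([0.051, 0.051, 0.006]))
```

View pics/w11.png

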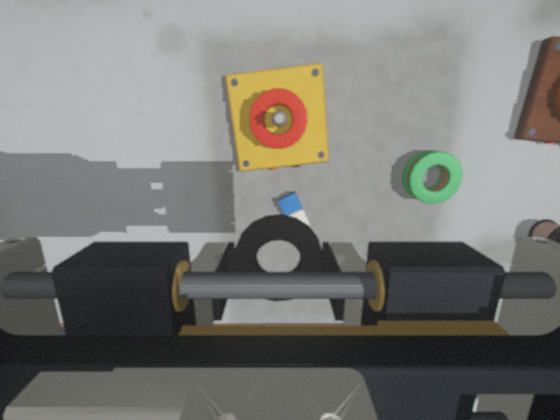

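Red lies flat at (278,118) and black is held level at (278,258). I'll place black.

Call:
apply_moves --targets '[{"dp":[0.03,0,0],"yaw":0},{"dp":[0.06,0,0],"yaw":0},{"dp":[0.081,0,0],"yaw":0},{"dp":[0.081,0,-0.01],"yaw":0},{"dp":[0.081,0,-0.03],"yaw":0},{"dp":[0.081,0,-0.05],"yaw":0},{"dp":[0.081,0,-0.07],"yaw":0},{"dp":[0.081,0,-0.085],"yaw":0},{"dp":[0.081,0,-0.095],"yaw":0},{"dp":[0.081,0,-0.101],"yaw":0},{"dp":[0.081,0,-0.104],"yaw":0},{"dp":[0.081,0,-0.105],"yaw":0},{"dp":[0.081,0,-0.105],"yaw":0},{"dp":[0.081,0,-0.105],"yaw":0}]'

```text
time_s: 16.63
tcp_pos: [0.5016, 0.1678, 0.0362]
eef_rot: [-180.0, -0.1, 0.0]
contact_force: [-0.3, 0.6, 0.7]
gripper_width: 0.0511
gripper_force: 20.0
```

Call:
apply_moves --targets '[{"dp":[0,0,-0.001],"yaw":0},{"dp":[0,0,-0.0015],"yaw":0},{"dp":[0,0,-0.0015],"yaw":0}]'

```text
time_s: 16.88
tcp_pos: [0.5017, 0.1678, 0.0359]
eef_rot: [-179.9, -0.1, 0.0]
contact_force: [-6.3, 0.3, 16.2]
gripper_width: 0.0511
gripper_force: 20.0
```

Call:
apply_moves --targets '[{"dp":[0,0,0.001],"yaw":0},{"dp":[0,0,0.001],"yaw":0},{"dp":[0,0,0.001],"yaw":0},{"dp":[0,0,0.001],"yaw":0},{"dp":[0,0,0.02],"yaw":0},{"dp":[0,0,0.05],"yaw":0},{"dp":[-0.005,-0.01,0.075],"yaw":0},{"dp":[-0.015,-0.035,0.075],"yaw":0},{"dp":[-0.03,-0.07,0.075],"yaw":0},{"dp":[-0.045,-0.105,0.075],"yaw":0},{"dp":[-0.054,-0.135,0.075],"yaw":0},{"dp":[-0.054,-0.152,0.065],"yaw":0},{"dp":[-0.054,-0.152,0.04],"yaw":0},{"dp":[-0.054,-0.152,0.015],"yaw":0},{"dp":[-0.054,-0.152,-0.01],"yaw":0},{"dp":[-0.054,-0.152,-0.024],"yaw":0},{"dp":[-0.054,-0.152,-0.029],"yaw":0},{"dp":[-0.054,-0.152,-0.031],"yaw":0},{"dp":[-0.054,-0.152,-0.031],"yaw":0}]' --grip -0.5

```text
time_s: 18.47
tcp_pos: [0.4472, 0.0152, 0.003]
eef_rot: [180.0, 0.0, 0.0]
contact_force: [0.0, 0.4, 1.7]
gripper_width: 0.0656
gripper_force: 0.0
```

Call:
apply_moves --targets '[{"dp":[0,0,0],"yaw":0},{"dp":[0,0,0],"yaw":0},{"dp":[0,0,0],"yaw":0},{"dp":[0,0,0],"yaw":0}]' --grip 1 --squeeze 25

```text
time_s: 18.8
tcp_pos: [0.4477, 0.0155, 0.0038]
eef_rot: [-180.0, -0.1, 0.0]
contact_force: [-1.0, 0.2, 5.5]
gripper_width: 0.0513
gripper_force: 25.0
```

Call:
apply_moves --targets '[{"dp":[0,0,0.02],"yaw":0},{"dp":[0,0,0.055],"yaw":0},{"dp":[0,0.01,0.09],"yaw":0},{"dp":[-0.01,0.035,0.12],"yaw":0},{"dp":[-0.02,0.065,0.1375],"yaw":0},{"dp":[-0.027,0.095,0.1375],"yaw":0},{"dp":[-0.027,0.125,0.1375],"yaw":0},{"dp":[-0.027,0.145,0.1375],"yaw":0},{"dp":[-0.027,0.152,0.1375],"yaw":0},{"dp":[-0.027,0.152,0.1375],"yaw":0},{"dp":[-0.027,0.152,0.1375],"yaw":0}]'

```text
time_s: 19.72
tcp_pos: [0.4196, 0.1668, 0.1403]
eef_rot: [180.0, 0.0, 0.0]
contact_force: [-0.1, -1.2, -1.1]
gripper_width: 0.0508
gripper_force: 25.0
```

```bash
python3 - <<'E'
from h import *
c,T,W,s=wrist("w12");print(s["tcp_pos"],s["gripper_width"])
held(c,W,s,(45,100,40),(80,255,255));print("black",rfit(W,(.501,.167),.044))
post(c,W,(.501,.167))
E
```

```text
[0.419587   0.16678846 0.1402613 ] 0.0508379317089256
held z med/top 0.0163 0.0171
2948 off min [-0.0255 -0.0255  0.0129] max [0.0247 0.0252 0.0183]
plane tilt [-0.006  0.     0.016]
centre offset [-0.0004 -0.0003]
black (2309, array([0.5016, 0.1681]), array([0.5015, 0.1679]), array([0.05 , 0.051, 0.006]))
foot 6334 ((500.52606201171875, 167.06472778320312), (91.62359619140625, 90.21849822998047), 6.382791042327881)
0.02 78 mean [0.5076 0.1691] min [0.4886 0.1549] max [0.5147 0.1808] fit [0.5076 0.169 ]
0.035 2346 mean [0.5022 0.168 ] min [0.4765 0.1423] max [0.5268 0.1935] fit [0.503  0.1681]
0.05 85 mean [0.5013 0.1671] min [0.4954 0.1609] max [0.5076 0.1729] fit [0.5012 0.167 ]
0.058 124 mean [0.5011 0.167 ] min [0.4962 0.1618] max [0.5059 0.172 ] fit [0.4979 0.1717]
```

View pics/w12.png

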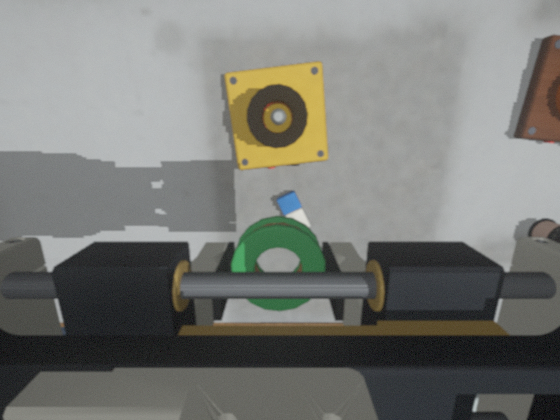

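Black lies flat at (277,116) and green is held centred at (278,262). I'll place green.

Call:
apply_moves --targets '[{"dp":[0.03,0,0],"yaw":0},{"dp":[0.06,0,0],"yaw":0},{"dp":[0.0815,0,0],"yaw":0},{"dp":[0.0815,0,-0.01],"yaw":0},{"dp":[0.0815,0,-0.03],"yaw":0},{"dp":[0.0815,0,-0.05],"yaw":0},{"dp":[0.0815,0,-0.07],"yaw":0},{"dp":[0.0815,0,-0.082],"yaw":0},{"dp":[0.0815,0,-0.089],"yaw":0},{"dp":[0.0815,0,-0.0915],"yaw":0},{"dp":[0.0815,0,-0.0925],"yaw":0},{"dp":[0.0815,0,-0.0925],"yaw":0},{"dp":[0.0815,0,-0.0925],"yaw":0}]'

```text
time_s: 20.85
tcp_pos: [0.502, 0.1673, 0.0487]
eef_rot: [-179.9, -0.1, -0.0]
contact_force: [0.4, 0.7, -1.3]
gripper_width: 0.0508
gripper_force: 25.0
```

Call:
apply_moves --targets '[{"dp":[0,0,-0.001],"yaw":0},{"dp":[0,0,-0.001],"yaw":0},{"dp":[0,0,-0.001],"yaw":0}]'

```text
time_s: 21.1
tcp_pos: [0.5021, 0.1675, 0.0478]
eef_rot: [-180.0, -0.1, 0.0]
contact_force: [-0.8, -0.1, 5.9]
gripper_width: 0.0507
gripper_force: 25.0
```

Call:
apply_moves --targets '[{"dp":[0,0,-0.0005],"yaw":0},{"dp":[0,0,0],"yaw":0},{"dp":[0,0,0],"yaw":0},{"dp":[0,0,0],"yaw":0},{"dp":[0,0,0.02],"yaw":0},{"dp":[0,0,0.05],"yaw":0},{"dp":[-0.005,-0.01,0.08],"yaw":0},{"dp":[-0.01,-0.035,0.1],"yaw":0},{"dp":[-0.02,-0.07,0.1],"yaw":0},{"dp":[-0.03,-0.105,0.1],"yaw":0},{"dp":[-0.04,-0.14,0.1],"yaw":0},{"dp":[-0.05,-0.175,0.1],"yaw":0},{"dp":[-0.06,-0.21,0.1],"yaw":0},{"dp":[-0.065,-0.245,0.1],"yaw":0},{"dp":[-0.065,-0.28,0.1],"yaw":0},{"dp":[-0.065,-0.315,0.1],"yaw":0},{"dp":[-0.065,-0.35,0.1],"yaw":0},{"dp":[-0.065,-0.385,0.1],"yaw":0},{"dp":[-0.065,-0.41,0.1],"yaw":0},{"dp":[-0.065,-0.42,0.1],"yaw":0}]' --grip -0.5

```text
time_s: 22.77
tcp_pos: [0.4362, -0.2556, 0.1466]
eef_rot: [180.0, 0.0, -0.1]
contact_force: [0.5, 0.6, 0.8]
gripper_width: 0.0661
gripper_force: 0.0
```

```bash
python3 - <<'E'
from h import *
from plant import cams
c,T,W,s=wrist("w13");print(s["tcp_pos"]);print("blue",rfit(W,(.4367,-.253),.02),"orange",rfit(W,(.5237,-.1137),.024))
c=cams.capture("top");W=cloud(c);print("green",rfit(W,(.501,.167),.064))
E
```

```text
[ 0.43616045 -0.25557728  0.14661726]
blue (1470, array([ 0.437 , -0.2536]), array([ 0.4364, -0.2535]), array([0.05 , 0.051, 0.006])) orange (1836, array([ 0.5233, -0.1146]), array([ 0.5238, -0.1111]), array([0.052, 0.052, 0.007]))
green (252, array([0.5012, 0.1659]), array([0.5009, 0.1642]), array([0.049, 0.049, 0.007]))
```

View pics/w13.png

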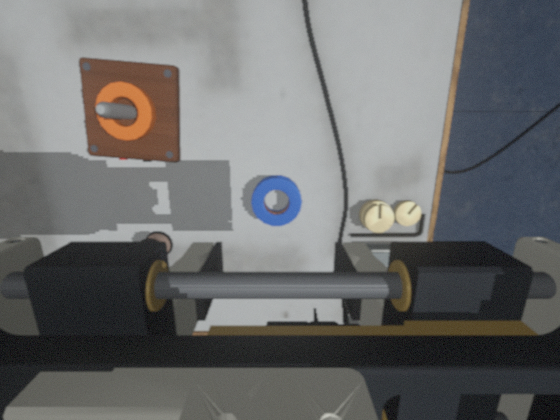

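Orange lies flat at (118,110) and blue at (276,200) is clear of the cable. I'll pick blue.

Call:
apply_moves --targets '[{"dp":[0,0,-0.03],"yaw":0},{"dp":[0,0,-0.06],"yaw":0},{"dp":[0,0,-0.09],"yaw":0},{"dp":[0,0,-0.115],"yaw":0},{"dp":[0,0,-0.132],"yaw":0},{"dp":[0,0,-0.141],"yaw":0},{"dp":[0,0,-0.1435],"yaw":0},{"dp":[0,0,-0.1435],"yaw":0}]'

```text
time_s: 23.53
tcp_pos: [0.4366, -0.2523, 0.0034]
eef_rot: [-180.0, 0.0, 0.0]
contact_force: [-0.6, 1.1, 1.2]
gripper_width: 0.0659
gripper_force: 0.0
```

Call:
apply_moves --targets '[{"dp":[0,0,0],"yaw":0},{"dp":[0,0,0],"yaw":0},{"dp":[0,0,0],"yaw":0},{"dp":[0,0,0],"yaw":0}]' --grip 1

```text
time_s: 23.87
tcp_pos: [0.4375, -0.253, 0.0047]
eef_rot: [180.0, -0.1, -0.0]
contact_force: [-0.9, 1.6, 7.0]
gripper_width: 0.051
gripper_force: 26.6
```

Call:
apply_moves --targets '[{"dp":[0,0,0.02],"yaw":0},{"dp":[0,0,0.055],"yaw":0},{"dp":[0,0,0.09],"yaw":0},{"dp":[0,0.02,0.12],"yaw":0},{"dp":[0.003,0.05,0.137],"yaw":0},{"dp":[0.003,0.08,0.137],"yaw":0},{"dp":[0.003,0.11,0.137],"yaw":0},{"dp":[0.003,0.13,0.137],"yaw":0},{"dp":[0.003,0.139,0.137],"yaw":0},{"dp":[0.003,0.139,0.137],"yaw":0},{"dp":[0.003,0.139,0.137],"yaw":0}]'

```text
time_s: 24.78
tcp_pos: [0.4396, -0.1138, 0.1407]
eef_rot: [-180.0, -0.0, 0.1]
contact_force: [0.3, 0.6, -0.9]
gripper_width: 0.0505
gripper_force: 26.1
```

```bash
python3 - <<'E'
from h import *
c,T,W,s=wrist("w14");print(s["tcp_pos"],s["gripper_width"])
held(c,W,s,(95,100,40),(130,255,255));print("orange",rfit(W,(.5237,-.1137),.024))
post(c,W,(.5237,-.1137))
E
```

```text
[ 0.4395688  -0.11376502  0.1406929 ] 0.05054944082152394
held z med/top 0.0154 0.0162
3058 off min [-0.0259 -0.0256  0.0121] max [0.0245 0.0254 0.0182]
plane tilt [-0.007  0.001  0.016]
centre offset [-0.001  -0.0001]
orange (1992, array([ 0.5238, -0.1135]), array([ 0.5241, -0.1134]), array([0.052, 0.051, 0.005]))
foot 6805 ((523.2195434570312, -113.55874633789062), (90.1460952758789, 91.60562133789062), 85.4981918334961)
0.02 1997 mean [ 0.5243 -0.1135] min [ 0.4979 -0.1393] max [ 0.5495 -0.0884] fit [ 0.5249 -0.1135]
0.05 88 mean [ 0.5238 -0.1139] min [ 0.5178 -0.1195] max [ 0.53   -0.1075] fit [ 0.5238 -0.1137]
0.058 123 mean [ 0.5237 -0.1137] min [ 0.5193 -0.1186] max [ 0.5283 -0.1092] fit [ 0.5228 -0.1081]
```

Call:
apply_moves --targets '[{"dp":[0.03,0,0],"yaw":0},{"dp":[0.06,0,0],"yaw":0},{"dp":[0.085,0,0],"yaw":0},{"dp":[0.085,0,-0.01],"yaw":0},{"dp":[0.085,0,-0.03],"yaw":0},{"dp":[0.085,0,-0.05],"yaw":0},{"dp":[0.085,0,-0.07],"yaw":0},{"dp":[0.085,0,-0.09],"yaw":0},{"dp":[0.085,0,-0.102],"yaw":0},{"dp":[0.085,0,-0.109],"yaw":0},{"dp":[0.085,0,-0.111],"yaw":0},{"dp":[0.085,0,-0.112],"yaw":0},{"dp":[0.085,0,-0.112],"yaw":0},{"dp":[0.085,0,-0.112],"yaw":0}]'

```text
time_s: 26.0
tcp_pos: [0.5248, -0.1146, 0.0288]
eef_rot: [180.0, -0.0, -0.1]
contact_force: [0.3, -0.5, -0.3]
gripper_width: 0.0506
gripper_force: 26.1
```

Call:
apply_moves --targets '[{"dp":[0,0,-0.0005],"yaw":0},{"dp":[0,0,-0.001],"yaw":0},{"dp":[0,0,-0.001],"yaw":0}]'

```text
time_s: 26.25
tcp_pos: [0.5249, -0.1144, 0.0286]
eef_rot: [180.0, -0.0, -0.0]
contact_force: [-3.7, -0.4, 10.4]
gripper_width: 0.0506
gripper_force: 26.7
```

Contact. Release, rise and move aside, then inspect.

Call:
apply_moves --targets '[{"dp":[0,0,0],"yaw":0},{"dp":[0,0,0],"yaw":0},{"dp":[0,0,0],"yaw":0},{"dp":[0,0,0],"yaw":0},{"dp":[0,0,0.02],"yaw":0},{"dp":[0,0,0.05],"yaw":0},{"dp":[0,0,0.085],"yaw":0},{"dp":[-0.01,0.02,0.12],"yaw":0},{"dp":[-0.03,0.05,0.155],"yaw":0},{"dp":[-0.05,0.08,0.185],"yaw":0},{"dp":[-0.07,0.11,0.2],"yaw":0},{"dp":[-0.09,0.13,0.21],"yaw":0},{"dp":[-0.105,0.14,0.215],"yaw":0},{"dp":[-0.105,0.14,0.215],"yaw":0},{"dp":[-0.105,0.14,0.215],"yaw":0}]' --grip -0.5

```text
time_s: 27.5
tcp_pos: [0.4193, 0.027, 0.2432]
eef_rot: [-179.9, -0.1, 0.1]
contact_force: [-0.4, 0.2, 0.2]
gripper_width: 0.0656
gripper_force: 0.0
```

```bash
python3 - <<'E'
from h import *
from plant import cams
c,T,W,s=wrist("w15");print(s["tcp_pos"],s["contact_force"])
for k,xy,z in(("green",(.501,.167),.064),("blue",(.5237,-.1137),.044)):
    P=near(W,xy,z-.004,z+.005,.03);print(k,rfit(W,xy,z),"z med",np.median(P[:,2]).round(4),"tilt",np.linalg.lstsq(np.c_[P[:,:2]-xy,np.ones(len(P))],P[:,2],rcond=None)[0].round(3))
cc=cams.capture("scene")["image"][:,:,::-1]
cv2.imwrite("pics/s1.png",np.hstack([c["image"][:240,80:480,::-1],cv2.resize(cc[150:330,190:400],(400,240))*1]))
E
```

```text
[0.41930933 0.02696178 0.24322581] [-0.43718541  0.23831677  0.22026638]
green (1340, array([0.5011, 0.1671]), array([0.5013, 0.1691]), array([0.05 , 0.051, 0.006])) z med 0.0643 tilt [-0.     0.003  0.064]
blue (1277, array([ 0.5237, -0.1136]), array([ 0.5238, -0.116 ]), array([0.049, 0.051, 0.007])) z med 0.0442 tilt [ 0.002 -0.003  0.044]
```

View pics/s1.png

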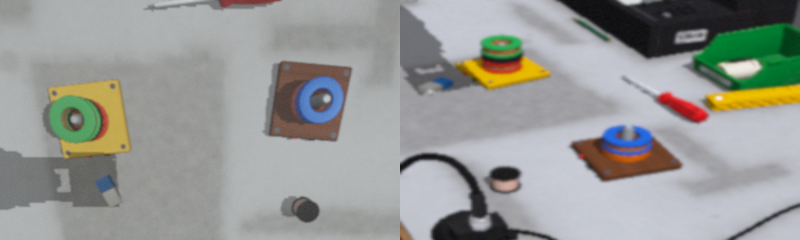

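The pictures show both stacks flat on their posts, green on top at z 64 mm and blue at 44 mm, and the bystanders haven't moved.

```bash
python3 -c "
from plant import r
print(r.close_job())"
```

```text
the job is handed in; nothing more can be done
None
```

Job handed in at about 27.6 s: red, black and green are stacked on the yellow post, and orange and blue on the wooden post. All lie flat, and the eraser, bobbin and screwdriver were not touched.

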